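# Slide a specimen tray across the gap onto a microscope stage

## Task

Slide the nose-heavy specimen tray from its low stand across the open gap onto the microscope stage, keeping it level so that its nose never dips into the gap, and without lifting it or carrying it over. Then push it gently home along the stage until it has pressed the sprung plunger of the stop right in, without ramming the stop, let go and leave it lying there; leave the resin block, the jar and the dish alone.

Things in the scene. Friction and masses are not known exactly. Their poses are not given: they have to be found in the camera images.
- tray: Grey plastic tray, body 100 mm wide (its x), 130 mm long (its y), rim 21 mm high, starting on the stand up to 0.15 rad askew and 12 mm off the middle. Origin: centre of the 130 mm body, on the underside; +y points to the nose, z up. Nose wall's outer face at y = +65 mm. Underside flat from the tail to y = +53 mm, then turned up 6 mm like a sledge runner. A tongue behind carries the handle
- load (a point): the tray's centre of mass, in its front half under a steel block with a small resin block on top: 25 mm ahead of the tray's origin, 12 mm up. Tray 0.55 to 0.85 kg in all. Once the nose is out over the gap the tray tips in unless its tail is held down or its handle is held firmly (up to about 0.55 N m)
- nose (a point): point on the tray's underside at the front end of its flat part, middle of the width (tray y = +53 mm); 60 mm above the table when the tray lies flat on stand or stage
- handle_top (a point): centre of the top of the tray's handle: an upright grey block 36 mm wide (tray x), 16 mm thick (tray y), top 45 mm above the tray's underside, foot on the 5 mm thick tongue; 98 mm behind the tray's origin (tray y = -98 mm). 25 mm free between it and the tray's tail wall, nothing behind it
- stand: low grey cabinet on which the tray starts, fixed: 160 mm (x) by 200 mm (y), flat top 60 mm above the table. Origin: centre of its underside; its +y side faces the microscope
- microscope: white stereo microscope, fixed. Origin on the table, z up; +y points from its front (facing the stand) to its back: the tray travels along it, centred on x = 0. Flat stage 60 mm above the table, level with the stand. Head (195 mm up and more) from y = +15 mm backward, pillar from y = +112 mm; under the head an objective of radius 25 mm at y = +35 mm, lower end 155 mm above the table
- lip (a point): top of the microscope's front face, at its middle (microscope y = -120 mm): the far edge of the gap, which is 70 to 85 mm wide. The edge is bevelled: it rises to the flat stage within 12 mm
- guides (a point): point on the stage midway between two fixed steel guide strips, at their front ends (microscope x 0, y = -70 mm). The strips are 9 mm high and run from here to microscope y = +50 mm, inner faces 54 mm either side of the middle: the tray has 4 mm to spare a side. Flared mouths in front of them reach 30 mm farther towards the stand
- stop: dark slot plate flush in the stage, axes as the microscope's, origin at its microscope x 0, y +80 mm, on the stage. An aluminium stop carriage 50 mm wide, 27 mm high is clamped somewhere on the slot; its place is NOT measured, find it by feel: its flat front face is at y = -24 to +6 mm in this frame. Hard contact: keep the push on it well under 20 N
- plunger (a joint): steel plunger, 14 mm across, that sticks 5 mm out of the carriage's front face towards the tray, 14 mm above the stage. Value: how far it is pushed in, m; 0 free, 0.005 flush, when the tray's nose wall meets the face. Its spring gives 0.4 to 1.3 N only; the tray's friction on the stage keeps it pressed after release
- resin_block: bystander: clear block 60 x 40 x 22 mm with a beetle in it, on the table beyond the stand; origin centre of underside
- jar: bystander: amber jar, 54 mm across, 75 mm high; origin centre of underside
- dish: bystander: shallow white dish, 90 mm across, 16 mm high; origin centre of underside

How it is judged:
On the way, in this order (a step that is already met when the one before it is completed fails the run):
1. the tray's nose is across the gap, on the stage, while its tail is still on the stand (y of nose in the frame of microscope between -0.105 and -0.03 m and angle between tray's own z axis and vertical below 0.06 rad), for 0.1 s.
2. the tray has pressed the stop's plunger right in (value of joint plunger above 0.0035 m), for 0.2 s.
At the end, for the whole second after the job is handed in: The tray lies flat (within 0.03 rad, underside within 3 mm of the stage top) and at rest on the stage between the guides, in line with the microscope within 0.08 rad, and its nose wall keeps the stop's plunger pressed in by more than 3.5 of its 5 mm (value of joint plunger above 0.0035 m and y of nose in the frame of stop above -0.04 m and angle between the y axis of tray and the y axis of microscope, either way round below 0.08 rad and angle between tray's own z axis and vertical below 0.03 rad and height (world z) of nose between 0.057 and 0.063 m and linear speed of tray below 0.01 m/s); the robot touches nothing.
It fails at once if the tray's nose sagged more than 5 mm into the gap (height (world z) of nose below 0.055 m).
It fails at once if the tray was lifted: its nose or its handle end rose more than 12 mm above its sliding height (height (world z) of nose above 0.072 m or height (world z) of handle_top above 0.117 m).
It fails at once if the tray was rammed into the stop (more than 20 N) (contact force between tray and stop above 20 N).
It fails at once if the resin block, the jar or the dish was moved more than 20 mm (distance of any of resin_block, jar, dish from where it was at the start of the episode above 0.02 m).
It also fails if it takes over 67 s, if anything falls off the work surface, if the arm or the gripper's body presses on something with over 40 N, if the wrist force passes 120 N, or if a joint passes its speed limit or range.

## Robot

A 7-joint arm with a two-finger parallel gripper is mounted at the origin on the work surface. World frame = base frame: x ahead of the robot, y to its left, z up, the work surface at z = 0. Lengths are in m, angles in rad, forces in N, time in s.
With the tool pointing down it reaches from about 0.425 to 0.825 m from the base axis. Payload 3.6 kg.
Tool frame: the origin (TCP) lies on the centre line of the jaws, within the pads' length; the fingertips stand 14 mm ahead of it and the grasp point (between the pads) lies 5 mm behind it (r.tip_reach is the distance from the TCP to the fingertips, in m); z points along the fingers, y is the direction in which the jaws open and shut (so a half turn about z gives the same grasp; the last joint's range is limited). The gripper opens to 85 mm and grips with 20 to 120 N. Pads are 22 mm wide; open, the fingers measure 114 mm over their backs; the gripper's body (76 mm by 85 mm) begins 54 mm behind the grasp point. The pads swing forward as they close: fully open they stand 13 mm farther back than shut.
Start: joints at [1.131, 0.615, -0.013, 1.423, 0.008, 1.103, -0.04], TCP at [0.261, -0.595, 0.245] pointing down, gripper open.
Joint ranges: [-3.12, 3.12], [-0.3, 2.06], [-1.34, 1.32], [0.26, 2.42], [-1.36, 4.5], [0.01, 1.98], [-2.84, 2.84]. Speed limits (rad/s): [2.79, 2.79, 3.14, 3.14, 3.14, 3.14, 3.14].

## Interface

Orientations are given as a rotation vector (axis times angle).
In Python, from rig import r, get_image gives the robot as it stands. The module is installed in compiled form; this text tells all that it offers.
- The arm moves only by the shell command python3 -m pendant 'ROWS'. ROWS is JSON, a list of rows, each a list of 5 numbers: the shift along the tool's x, y, z in m, then the turn about the tool's z in degrees, then the gripper command: -1 is shut, 1 is fully open, values between are in proportion. A call has 1 to 20 rows; each row is the pose to reach, as a shift and turn from the pose commanded when the call began, along the tool's axes at that moment; what a row does not reach only later rows make up. A row lasts 1/10 s, in which the tool goes at most 50 mm and 8.59 degrees, less where a joint would pass 70% of its speed; a pose out of reach is approached as far as the arm can. A call with a gripper value outside its range is refused whole. The fingers move at their own pace and stop on an object; the grip force is fixed at half the most. Time passes only in rows, so rows that repeat a pose let the fingers close. It gives the time, the measured TCP pose, the force and the opening at its end, in the units of the state.
- r.state(): the state, without advancing time (a new reading comes with each control period).
- get_image(name): name is "scene" or "top"; returns a dict with "image" (384x512x3 uint8, red, green, blue), "range_z" (384x512 float32, m along the optical axis (not along the pixel's ray), 0 where there is no reading), "K" (3x3 intrinsics, pixels), "R" (3x3) and "t" (3): a world point X has camera coordinates R X + t. Camera axes: x right, y down, z forward; pixel columns grow to the right and rows downward; lengths in m; the calibration is good to about 2 mm. A picture is of the moment at which its call begins.
- r.close_job(): hands the job in, once; it reports no verdict.
The state is a dict: "t": time; "joint_positions": joint angles; "joint_velocities": joint speeds; "joint_torque": joint torques, N m; "tool_pos": TCP position; "orientation": TCP orientation; "force": force on the tool from outside, world axes, zero at the start; "ft_torque": the same for the moment, N m; "gripper_width": finger opening in m.
Only numpy, scipy, OpenCV 4.12 (cv2) and the standard library are available. Lean on these libraries where they do the work, as an engineer would, in place of code of your own. Each camera call takes 0.05 s, during which the arm holds its last target.

## Working session

There is one attempt and no reset: what is moved stays moved. The work goes in short steps, Python scripts to look and compute and a shell command to move; the robot and the scene stay as the last step left them, time stands still between calls to the robot, and variables do not carry over. Pictures are saved under pics/ and viewed, and the job is handed in when it is done.

```bash
mkdir -p pics; python3 - <<'E'
from rig import r, get_image
import cv2, numpy as np
s=r.state(); print(s, r.tip_reach)
for n in("scene","top"):
    d=get_image(n); cv2.imwrite(f"pics/{n}0.png",d["image"][:,:,::-1]); np.savez(f"{n}0.npz",**d)
    print(n,d["K"],d["R"],d["t"])
E
```

```text
{'t': 0.0, 'joint_positions': array([ 1.13050471,  0.61594251, -0.01263402,  1.42492287,  0.0080679 ,
        1.10339239, -0.04037832]), 'joint_velocities': array([ 0.00096822,  0.00084415,  0.0003446 , -0.00031083,  0.00309041,
       -0.00067154,  0.00059759]), 'joint_torque': array([-5.72193894e-04, -4.69217455e+01,  2.58923024e-01, -1.71035421e+01,
        9.93775466e-03,  9.65569750e-03,  1.13001371e-05]), 'tool_pos': array([ 0.26108276, -0.59445523,  0.24411498]), 'orientation': array([-3.07205853e+00, -6.44964751e-01,  8.43196513e-04]), 'force': array([ 0.42990949, -0.08987225,  0.35036466]), 'ft_torque': array([ 0.0365806 ,  0.06043507, -0.0066258 ]), 'gripper_width': 0.08571803628763953} 0.014
scene [[412.23477563   0.         258.48243436]
 [  0.         412.23477563 194.91457302]
 [  0.           0.           1.        ]] [[ 0.16641557  0.9859134   0.01675194]
 [ 0.82615163 -0.13013399 -0.54821404]
 [-0.53831157  0.10507099 -0.83617028]] [-0.03300451 -0.48149796  1.33343968]
top [[410.3645392    0.         248.04045717]
 [  0.         410.3645392  188.72976833]
 [  0.           0.           1.        ]] [[ 1.34125002e-02 -9.99908768e-01  1.60020823e-03]
 [-9.96797007e-01 -1.34969096e-02 -7.88261359e-02]
 [ 7.88405423e-02 -5.37827216e-04 -9.96887095e-01]] [-0.07163242  0.60138591  0.8167621 ]
```

View pics/scene0.png

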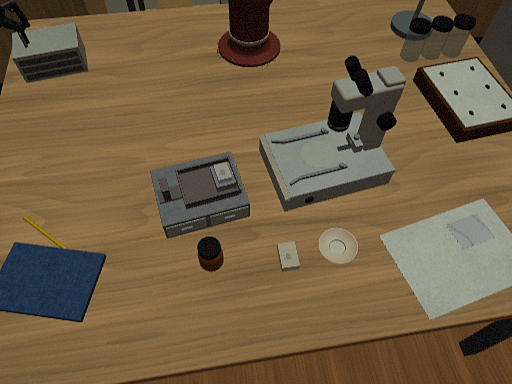

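View pics/top0.png

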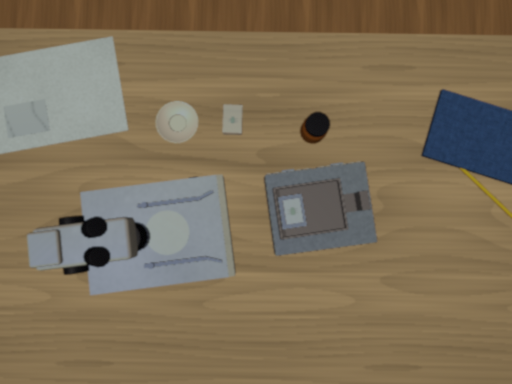

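```bash
cat > h.py <<'E'
import numpy as np, cv2
def load(n): 
    d=np.load(n+".npz"); return {k:d[k] for k in d}
def cast(d,u,v,z):
    C=-d["R"].T@d["t"]; w=d["R"].T@np.linalg.inv(d["K"])@np.array([u,v,1.]); return C+w*(z-C[2])/w[2]
def pts(d):
    v,u=np.indices(d["range_z"].shape); Z=d["range_z"]
    p=np.stack([u*Z,v*Z,Z],-1)@np.linalg.inv(d["K"]).T
    return (p-d["t"])@d["R"]
def proj(d,X):
    c=d["R"]@np.asarray(X)+d["t"]; c=d["K"]@c; return c[:2]/c[2]
E
python3 - <<'E'
from h import *
t=load("top0")
P=pts(t)
print(-t["R"].T@t["t"])
im=t["image"][:,:,::-1]
cv2.imwrite("pics/topA.png",cv2.resize(im[140:310,255:390],None,fx=4.4,fy=3.5,interpolation=cv2.INTER_CUBIC)[:600,:600])
cv2.imwrite("pics/topA.png",cv2.resize(im[150:265,255:390],None,fx=5,fy=5,interpolation=cv2.INTER_CUBIC))
cv2.imwrite("pics/topB.png",cv2.resize(im[165:300,70:245],None,fx=4,fy=4,interpolation=cv2.INTER_CUBIC))
for (u,v) in [(360,202),(370,202),(280,245),(340,190),(310,185),(292,210),(268,180),(165,235),(215,265),(250,230),(376,202)]:
    print(u,v,P[v,u].round(4))
E
```

```text
[ 0.53602648 -0.06306976  0.86173915]
360 202 [ 0.5745 -0.2725  0.0976]
370 202 [ 0.5767 -0.3026  0.0592]
280 245 [ 0.4907 -0.1271  0.0582]
340 190 [ 0.5975 -0.2385  0.0836]
310 185 [ 0.6079 -0.184   0.0662]
292 210 [ 0.5578 -0.1456  0.0996]
268 180 [ 0.6171 -0.1024  0.0608]
165 235 [0.5072 0.0961 0.0623]
215 265 [ 0.4508 -0.0017  0.0601]
250 230 [ 0.5178 -0.0688  0.0019]
376 202 [ 0.5797 -0.3323  0.0018]
```

View pics/topA.png

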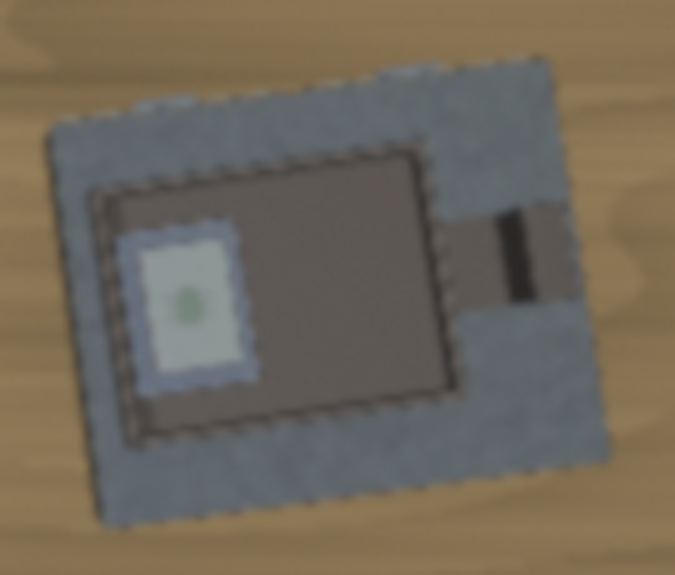

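View pics/topB.png

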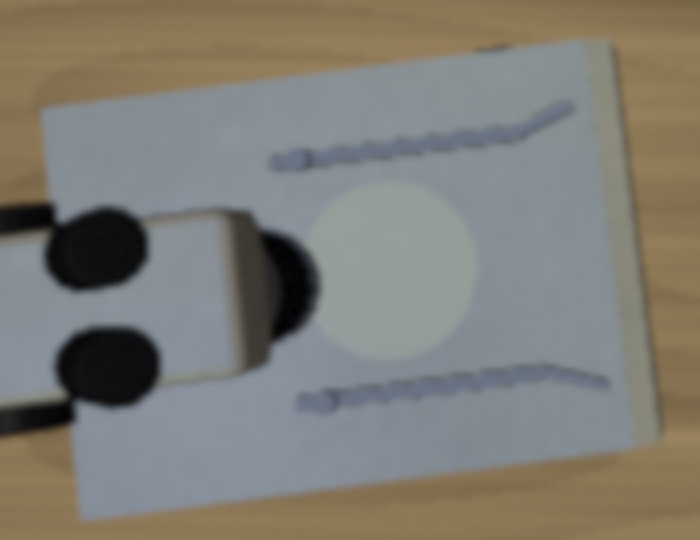

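```bash
python3 - <<'E'
from h import *
t=load("top0"); P=pts(t); Z=P[...,2]
def rect(m,z,name):
    m=m.astype(np.uint8)
    n,l,st,c=cv2.connectedComponentsWithStats(m)
    i=1+np.argmax(st[1:,4]); q=np.argwhere(l==i)[:,::-1].astype(float)
    w=np.array([cast(t,u,v,z)[:2] for u,v in q])
    (cx,cy),(a,b),ang=cv2.minAreaRect(w.astype(np.float32)*1000)
    bx=cv2.boxPoints(((cx,cy),(a,b),ang))
    print(name,len(q),"c",round(cx,1),round(cy,1),"size",round(a,1),round(b,1),"ang",round(ang,2)); print(bx.round(1).tolist())
U,V=np.meshgrid(np.arange(512),np.arange(384))
win=lambda u0,u1,v0,v1:(U>=u0)&(U<=u1)&(V>=v0)&(V<=v1)
rect((Z>.1005)&(Z<.115)&win(350,385,185,220),.105,"handle")
A=win(262,385,155,262)
rect((Z>.045)&A,.06,"stand")
B=win(70,245,165,300)
rect((Z>.045)&(Z<.075)&win(150,245,165,300),.06,"stage part")
# tray body by colour: brownish grey
im=t["image"].astype(int); rb=im[...,2]-im[...,0]
for (u,v) in [(320,210),(350,202),(360,230),(280,250),(292,210),(362,202)]: print(u,v,im[v,u])
# rim
rect((Z>.074)&win(265,348,170,245),.081,"rim/hi")
h=P[(Z>.1005)&(Z<.115)&win(350,385,185,220)]; print(h.mean(0),h.std(0),h.min(0),h.max(0))
E
```

```text
handle 174 c 578.5 -279.5 size 35.7 16.8 ang 10.18
[[559.5, -274.3999938964844], [562.4000244140625, -290.8999938964844], [597.5999755859375, -284.5], [594.5999755859375, -268.0]]
stand 8438 c 564.1 -205.5 size 163.6 200.3 ang 8.41
[[468.5, -118.4000015258789], [497.79998779296875, -316.6000061035156], [659.7000122070312, -292.70001220703125], [630.2999877929688, -94.5]]
stage part 8193 c 518.6 54.6 size 200.2 165.0 ang 8.04
[[407.8999938964844, 122.30000305175781], [431.0, -41.0], [629.2000122070312, -13.0], [606.0999755859375, 150.3000030517578]]
320 210 [93 88 85]
350 202 [92 87 83]
360 230 [ 95 102 106]
280 250 [ 93 100 107]
292 210 [116 133 122]
362 202 [89 84 81]
rim/hi 1381 c 561.7 -182.9 size 102.1 130.4 ang 9.2
[[500.8999938964844, -126.69999694824219], [521.7999877929688, -255.5], [622.5, -239.1999969482422], [601.7000122070312, -110.4000015258789]]
[ 0.57863327 -0.27935923  0.10494727] [0.01026475 0.00498219 0.00132715] [ 0.5612485  -0.28909554  0.10055413] [ 0.59664368 -0.26922383  0.10822639]
```

```bash
python3 - <<'E'
from h import *
t=load("top0"); P=pts(t); Z=P[...,2]
U,V=np.meshgrid(np.arange(512),np.arange(384))
g=cv2.cvtColor(t["image"],cv2.COLOR_RGB2GRAY)
# guides : fit lines to the dark pixels against local median
bg=cv2.medianBlur(g,31).astype(int); m=(bg-g>8)
for nm,(u0,u1,v0,v1) in {"top":(138,204,190,212),"bot":(144,210,254,270)}.items():
    w=m&(U>=u0)&(U<=u1)&(V>=v0)&(V<=v1)
    for u in range(u0,u1,6):
        vs=V[:,u][w[:,u]]
        if len(vs): print(nm,u,vs.min(),vs.max(),cast(t,u,vs.mean(),.067)[:2].round(4),end=" | ")
    print()
    q=np.argwhere(w)[:,::-1]; W=np.array([cast(t,u,v,.067)[:2] for u,v in q])*1000
    l=cv2.fitLine(W.astype(np.float32),cv2.DIST_HUBER,0,.01,.01).ravel(); print(nm,len(q),l, np.degrees(np.arctan2(l[0],-l[1]))%180-180 )
# stage side edges: angle
s=((Z>.045)).astype(np.uint8)
for lab,vr in(("xhi",(165,215)),("xlo",(265,300))):
    E=[]
    for u in range(95,222,4):
        col=np.where(s[vr[0]:vr[1],u])[0]+vr[0]
        if len(col): v=col.min() -.5 if lab=="xhi" else col.max()+.5; E.append(cast(t,u,v,.06)[:2]*1000)
    l=cv2.fitLine(np.array(E,np.float32),cv2.DIST_HUBER,0,.01,.01).ravel(); print(lab,l,np.degrees(np.arctan(l[0]/l[1])))
E=[]
for v in range(182,270,4):
    row=np.where(s[v,180:250])[0]; u=180+row.max()+.5; E.append(cast(t,u,v,.057)[:2]*1000)
l=cv2.fitLine(np.array(E,np.float32),cv2.DIST_HUBER,0,.01,.01).ravel(); print("front",l,np.degrees(np.arctan(l[1]/l[0])))
E
```

```text
top 138 203 207 [0.5644 0.1491] | top 144 202 208 [0.5646 0.1375] | top 150 202 207 [0.5657 0.1259] | top 156 201 206 [0.5678 0.1143] | top 162 200 205 [0.5699 0.1028] | top 168 199 204 [0.572  0.0912] | top 174 199 204 [0.5721 0.0796] | top 180 198 203 [0.5742 0.068 ] | top 186 197 202 [0.5763 0.0565] | top 192 196 201 [0.5784 0.0449] | top 198 196 201 [0.5786 0.0333] | 
top 401 [ 1.4761271e-01 -9.8904526e-01  5.7209009e+02  8.5957870e+01] -171.5114
bot 144 263 267 [0.4498 0.1336] | bot 150 262 268 [0.4499 0.1222] | bot 156 262 266 [0.452  0.1107] | bot 162 261 265 [0.454  0.0993] | bot 168 260 264 [0.4561 0.0879] | bot 174 259 265 [0.4562 0.0764] | bot 180 259 263 [0.4583 0.065 ] | bot 186 258 262 [0.4603 0.0535] | bot 192 257 261 [0.4624 0.0421] | bot 198 256 261 [0.4635 0.0306] | bot 204 256 260 [0.4646 0.0191] | 
bot 363 [ 1.4012970e-01 -9.9013317e-01  4.5760574e+02  7.1335091e+01] -171.94464
xhi [ 1.40817091e-01 -9.90035653e-01  6.10848206e+02  1.15976875e+02] -8.09513
xlo [ 1.3882497e-01 -9.9031693e-01  4.0523004e+02  1.4188000e+02] -7.979858
front [ 9.8934668e-01  1.4557849e-01  5.2404932e+02 -2.8090082e+01] 8.370779
```

```bash
cat >> h.py <<'E'
from scipy.spatial.transform import Rotation as Ro
def rel(s,X,heading_deg=None):
    """shift of the tool to world X in tool axes, and turn so that tool -y heads heading_deg left of world +y"""
    Rm=Ro.from_rotvec(s["orientation"]).as_matrix()
    d=Rm.T@(np.asarray(X)-s["tool_pos"])
    y=-Rm[:,1]; cur=np.degrees(np.arctan2(-y[0],y[1]))
    return d.round(4), cur, (None if heading_deg is None else cur-heading_deg), Rm[:,2].round(4)
A=np.array([-.1426,.9898]); Ee=np.array([.9898,.1426])
def mic(x,y):  # microscope (m) -> world
    return (0.521+x)*Ee+(0.0175+y)*A
def tomic(p): p=np.asarray(p)[:2]; return np.array([Ee@p-.521, A@p-.0175])
E
python3 - <<'E'
from h import *
from rig import r
s=r.state(); print(rel(s,[.5785,-.2795,.16],9.8)); print(tomic([.5617,-.1829]),tomic([.5785,-.2795]))
E
```

```text
(array([ 0.4173, -0.1606,  0.0846]), np.float64(23.712486933670696), np.float64(13.912486933670696), array([-0.001 ,  0.0021, -1.    ]))
[ 0.00888912 -0.27863284] [ 0.0117426 -0.3766432]
```

```bash
python3 -m pendant '[[0.04,-0.015,0,0,-0.39],[0.08,-0.03,0,2,-0.39],[0.12,-0.045,0,5,-0.39],[0.16,-0.06,0,8,-0.39],[0.2,-0.075,0,11,-0.39],[0.24,-0.09,0,13.9,-0.39],[0.28,-0.105,0.01,13.9,-0.39],[0.32,-0.122,0.02,13.9,-0.39],[0.36,-0.139,0.04,13.9,-0.39],[0.395,-0.152,0.055,13.9,-0.39],[0.4173,-0.1606,0.07,13.9,-0.39],[0.4173,-0.1606,0.0846,13.9,-0.39],[0.4173,-0.1606,0.0846,13.9,-0.39],[0.4173,-0.1606,0.0846,13.9,-0.39],[0.4173,-0.1606,0.0846,13.9,-0.39]]'
python3 - <<'E'
from h import *
from rig import r,get_image
s=r.state(); print(s["t"],s["gripper_width"],rel(s,[.5785,-.2795,.086],9.8))
for n in("scene","top"):
    d=get_image(n); np.savez(f"{n}1.npz",**d)
    c=proj(d,[.5785,-.28,.1]).astype(int); print(c)
    cv2.imwrite(f"pics/{n}1.png",cv2.resize(d["image"][c[1]-60:c[1]+60,c[0]-80:c[0]+80,::-1],None,fx=4.5,fy=4.5,interpolation=cv2.INTER_CUBIC))
E
```

```text
t: 1.6
tool_pos: [0.5786, -0.2817, 0.1617]
orientation: [3.129, 0.265, 0.001]
force: [1.0, 0.1, 0.6]
gripper_width: 0.0261
1.6 0.026064360108952946 (array([ 0.0002, -0.0023,  0.0757]), np.float64(9.696376925614798), np.float64(-0.10362307438520268), array([ 0.001 , -0.0013, -1.    ]))
[162 184]
[364 199]
```

View pics/scene1.png

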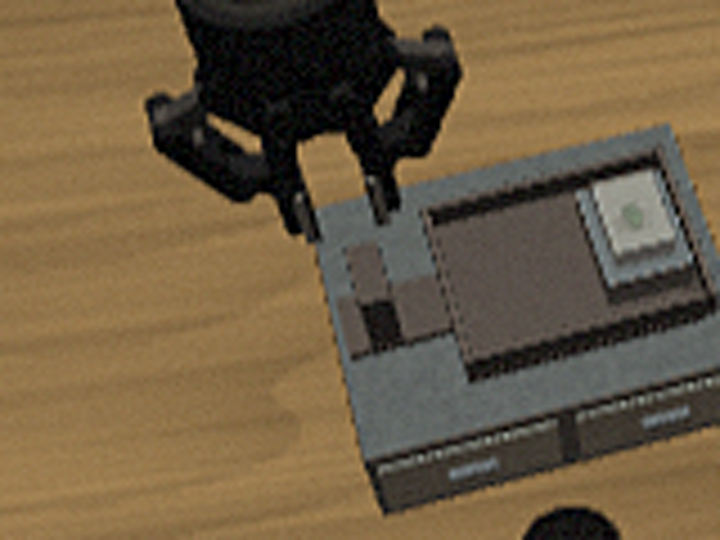

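View pics/top1.png

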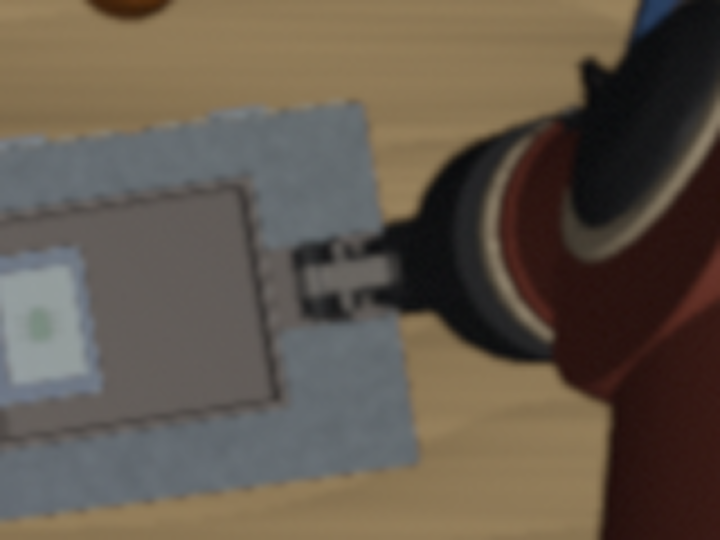

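```bash
python3 -m pendant '[[0,-0.0023,0.015,0,-0.39],[0,-0.0023,0.03,0,-0.39],[0,-0.0023,0.038,0,-0.39],[0,-0.0023,0.046,0,-0.39],[0,-0.0023,0.054,0,-0.39],[0,-0.0023,0.062,0,-0.39],[0,-0.0023,0.069,0,-0.39],[0,-0.0023,0.0755,0,-0.39],[0,-0.0023,0.0755,0,-0.39],[0,-0.0023,0.0755,0,-0.39]]'
python3 - <<'E'
from h import *
from rig import r,get_image
s=r.state(); print(s["t"],s["gripper_width"],s["tool_pos"],s["force"],s["ft_torque"],rel(s,[.5785,-.2795,.086],9.8))
for n in("scene",):
    d=get_image(n); np.savez(f"{n}2.npz",**d)
    c=proj(d,[.5785,-.28,.1]).astype(int); print(c)
    cv2.imwrite(f"pics/{n}2.png",cv2.resize(d["image"][c[1]-60:c[1]+60,c[0]-80:c[0]+80,::-1],None,fx=4.5,fy=4.5,interpolation=cv2.INTER_CUBIC))
E
```

```text
t: 2.7
tool_pos: [0.5785, -0.278, 0.0851]
orientation: [-3.13, -0.269, 0.0]
force: [0.1, 0.6, -0.7]
gripper_width: 0.0257
2.7 0.025652490296066283 [ 0.57852991 -0.27799099  0.08514966] [ 0.14740054  0.61422346 -0.7338734 ] [ 0.02316199 -0.07405579  0.04954646] (array([-0.0003,  0.0015, -0.0009]), np.float64(9.81043812788259), np.float64(0.010438127882588688), array([-0.e+00,  1.e-04, -1.e+00]))
[162 184]
```

View pics/scene2.png

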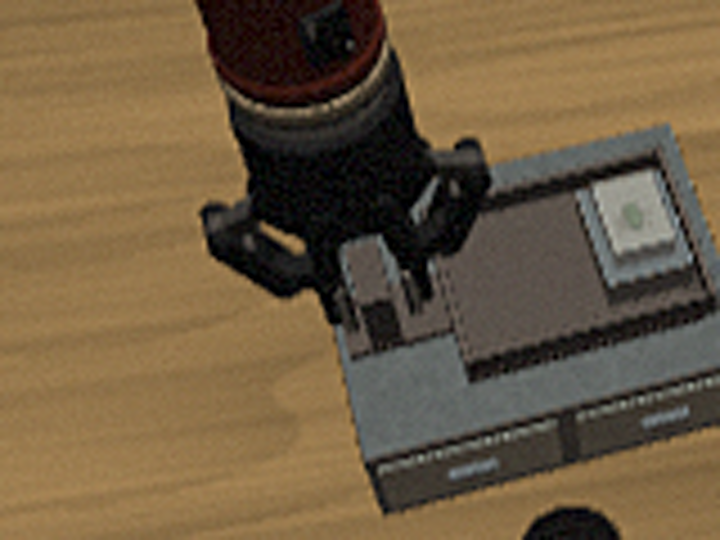

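The handle, top near (368,255), stands between the fingers at (335,310) and (425,290). I'll close the gripper.

```bash
python3 -m pendant '[[0,0,0,0,-0.6],[0,0,0,0,-1],[0,0,0,0,-1],[0,0,0,0,-1],[0,0,0,0,-1]]'
python3 - <<'E'
from h import *
from rig import r,get_image
s=r.state(); print(s["t"],s["gripper_width"],s["tool_pos"],s["force"],s["ft_torque"],rel(s,[.5785,-.2795,.086],9.8))
print(tomic(s["tool_pos"]))
E
```

```text
t: 3.25
tool_pos: [0.5792, -0.2789, 0.086]
orientation: [3.129, 0.267, 0.003]
force: [1.6, -2.8, 2.4]
gripper_width: 0.0154
3.25 0.015364714599306321 [ 0.5792154  -0.27890796  0.08596231] [ 1.57931417 -2.80810664  2.37863376] [-0.36915199 -0.26319249 -0.25376059] (array([-0.0008,  0.0005, -0.    ]), np.float64(9.765420016949397), np.float64(-0.0345799830506035), array([ 0.0022, -0.0015, -1.    ]))
[ 0.01253513 -0.37615921]
```

```bash
python3 -m pendant '[[0,-0.001,0,0,-1],[-0.0005,-0.003,0,0.1,-1],[-0.001,-0.005,0,0.2,-1],[-0.0016,-0.0075,0,0.3,-1],[-0.0023,-0.010,0,0.4,-1],[-0.003,-0.0125,0.0002,0.5,-1],[-0.0037,-0.015,0.0003,0.6,-1],[-0.0044,-0.0175,0.0004,0.7,-1],[-0.0051,-0.020,0.0005,0.8,-1],[-0.0058,-0.0225,0.0006,0.9,-1],[-0.0065,-0.025,0.0007,1.0,-1],[-0.0072,-0.0275,0.0008,1.1,-1],[-0.0079,-0.030,0.0009,1.2,-1],[-0.0086,-0.0325,0.001,1.3,-1],[-0.0093,-0.035,0.001,1.4,-1],[-0.0099,-0.0375,0.001,1.5,-1],[-0.0105,-0.040,0.001,1.6,-1],[-0.0109,-0.0425,0.001,1.6,-1],[-0.0113,-0.0445,0.001,1.6,-1],[-0.0113,-0.0453,0.001,1.6,-1]]'
cat > chk.py <<'E'
import sys
from h import *
from rig import r,get_image
s=r.state(); print("t",s["t"],"w",s["gripper_width"].round(4),"p",s["tool_pos"].round(4),"F",s["force"].round(2),"M",s["ft_torque"].round(2),"mic",tomic(s["tool_pos"]).round(4),rel(s,s["tool_pos"],8.2)[1:])
if len(sys.argv)>1:
    for n in("scene","top"):
        d=get_image(n); np.savez(f"{n}{sys.argv[1]}.npz",**d)
        c=proj(d,[.54,-.12,.06]).astype(int)
        cv2.imwrite(f"pics/{n}{sys.argv[1]}.png",cv2.resize(d["image"][c[1]-70:c[1]+70,c[0]-95:c[0]+95,::-1],None,fx=4.,fy=4.,interpolation=cv2.INTER_CUBIC))
E
python3 chk.py 3
```

```text
t: 5.25
tool_pos: [0.5608, -0.2385, 0.086]
orientation: [3.128, 0.223, 0.006]
force: [2.1, -7.2, 6.8]
gripper_width: 0.0156Traceback (most recent call last):
  File "chk.py", line 4, in <module>
    s=r.state(); print("t",s["t"],"w",s["gripper_width"].round(4),"p",s["tool_pos"].round(4),"F",s["force"].round(2),"M",s["ft_torque"].round(2),"mic",tomic(s["tool_pos"]).round(4),rel(s,s["tool_pos"],8.2)[1:])
                                      ^^^^^^^^^^^^^^^^^^^^^^^^
AttributeError: 'float' object has no attribute 'round'
```

```bash
sed -i 's/s\["gripper_width"\].round(4)/round(s["gripper_width"],4)/' chk.py
python3 chk.py 3
```

```text
t 5.25 w 0.0156 p [ 0.5608 -0.2385  0.086 ] F [ 2.07 -7.24  6.77] M [-0.88 -0.04 -0.06] mic [ 1.000e-04 -3.336e-01] (np.float64(8.143522110800447), np.float64(-0.05647788919955232), array([ 0.0042, -0.0052, -1.    ]))
```

View pics/scene3.png

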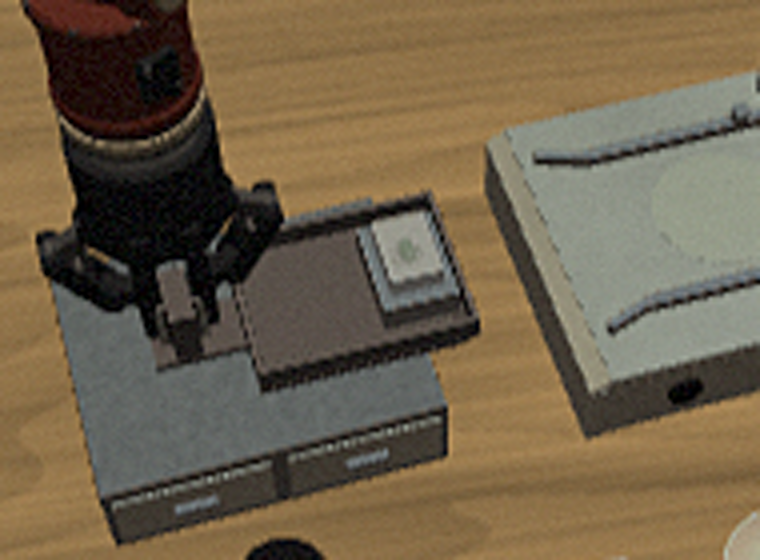

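View pics/top3.png

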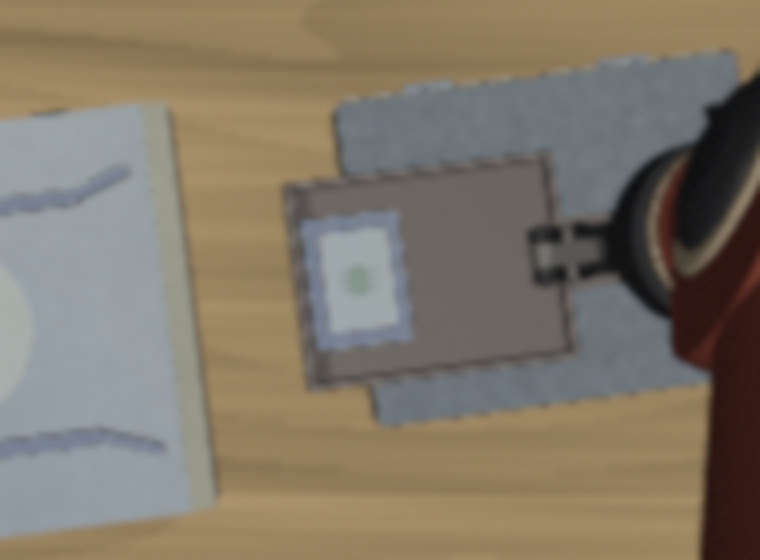

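```bash
python3 -m pendant '[[0,-0.002,0.0001,0,-1],[0,-0.004,0.0002,0,-1],[0,-0.006,0.0004,0,-1],[0,-0.008,0.0006,0,-1],[0,-0.010,0.0008,0,-1],[0,-0.012,0.001,0,-1],[0,-0.014,0.0012,0,-1],[0,-0.016,0.0014,0,-1],[0,-0.018,0.0016,0,-1],[0,-0.020,0.0018,0,-1],[0,-0.022,0.002,0,-1],[0,-0.024,0.002,0,-1],[0,-0.026,0.002,0,-1],[0,-0.028,0.002,0,-1],[0,-0.030,0.002,0,-1]]'
python3 chk.py 4
```

```text
t: 6.85
tool_pos: [0.5574, -0.2128, 0.0861]
orientation: [3.123, 0.22, 0.011]
force: [1.6, -10.7, 15.6]
gripper_width: 0.0151
t 6.85 w 0.0151 p [ 0.5574 -0.2128  0.0861] F [  1.6  -10.66  15.61] M [-1.34  0.36  0.17] mic [ 0.0004 -0.3076] (np.float64(8.045988570056783), np.float64(-0.15401142994321582), array([ 0.0075, -0.0104, -0.9999]))
```

View pics/scene4.png

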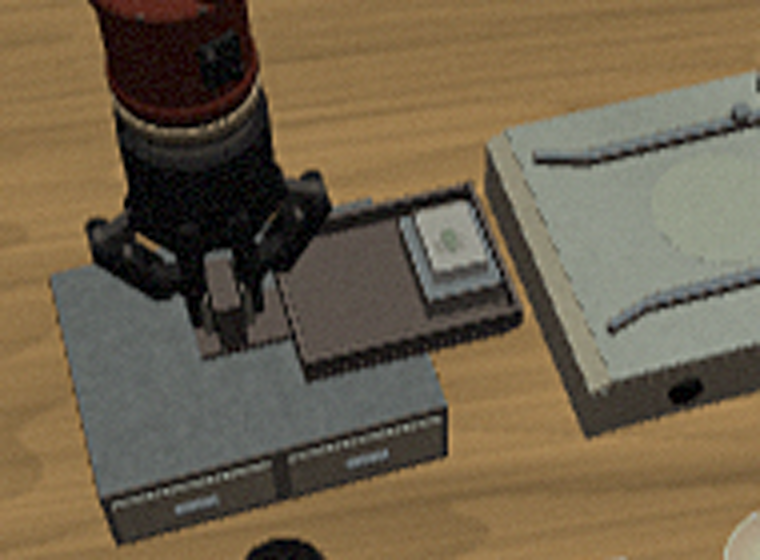

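```bash
cat > lev.py <<'E'
import sys
from h import *
def lev(n):
    d=load(n); P=pts(d); M=np.stack([Ee[0]*P[...,0]+Ee[1]*P[...,1]-.521, A[0]*P[...,0]+A[1]*P[...,1]-.0175],-1)
    Z=P[...,2]; hs=float(sys.argv[2])  # handle y in mic
    ty=M[...,1]-hs-.098; tx=M[...,0]
    # tray floor patch (inside walls)
    out=[]
    for lo,hi in((-.055,-.04),(-.04,-.025),(-.025,-.01),(-.01,.005)):
        k=(abs(tx)<.035)&(ty>lo)&(ty<hi)&(Z>.05)&(Z<.085); out.append((round(np.median(Z[k])*1000,1),int(k.sum())))
    k=(abs(tx)<.035)&(ty>.02)&(ty<.055)&(Z>.09)&(Z<.115); out.append(("block",round(np.median(Z[k])*1000,2) if k.any() else None,int(k.sum())))
    print(n,out)
for n in sys.argv[1].split(","): lev(n)
E
python3 lev.py top0 -.3766; python3 lev.py top3 -.3336; python3 lev.py top4 -.3076
```

```text
top0 [(np.float64(65.1), 285), (np.float64(65.0), 275), (np.float64(65.0), 281), (np.float64(65.0), 277), ('block', np.float64(99.04), 424)]
top3 [(np.float64(65.2), 238), (np.float64(65.2), 279), (np.float64(65.1), 278), (np.float64(65.3), 279), ('block', np.float64(99.17), 427)]
top4 [(np.float64(65.2), 205), (np.float64(65.0), 276), (np.float64(65.0), 281), (np.float64(65.1), 278), ('block', np.float64(99.12), 429)]
```

```bash
python3 -m pendant '[[0,-0.002,0,0,-1],[0,-0.004,0.0001,0,-1],[0,-0.006,0.0002,0,-1],[0,-0.008,0.0003,0,-1],[0,-0.010,0.0004,0,-1],[0,-0.012,0.0005,0,-1],[0,-0.014,0.0005,0,-1],[0,-0.016,0.0005,0,-1],[0,-0.018,0.0005,0,-1],[0,-0.020,0.0005,0,-1],[0,-0.022,0.0005,0,-1],[0,-0.024,0.0005,0,-1]]'
python3 chk.py 5; python3 lev.py top5 -.285
```

```text
t: 8.15
tool_pos: [0.555, -0.1907, 0.0864]
orientation: [3.12, 0.218, 0.015]
force: [1.3, -12.3, 16.8]
gripper_width: 0.0152
t 8.15 w 0.0152 p [ 0.555  -0.1907  0.0864] F [  1.33 -12.3   16.76] M [-1.99  0.22  0.13] mic [ 0.0011 -0.2854] (np.float64(7.992208468796207), np.float64(-0.20779153120379235), array([ 0.0105, -0.0129, -0.9999]))
top5 [(np.float64(65.2), 182), (np.float64(65.2), 279), (np.float64(65.0), 276), (np.float64(65.1), 281), ('block', np.float64(98.79), 425)]
```

View pics/top5.png

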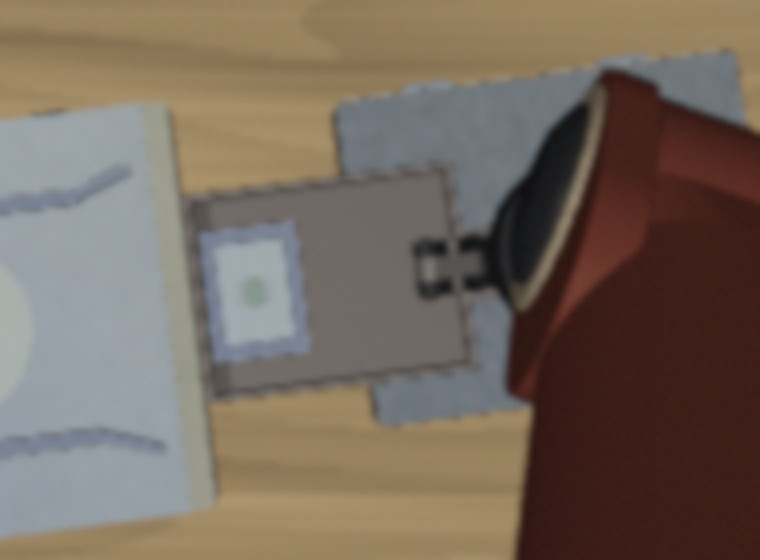

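```bash
cat > rim.py <<'E'
import sys
from h import *
d=load(sys.argv[1]); P=pts(d); Z=P[...,2]
mx=P[...,0]*Ee[0]+P[...,1]*Ee[1]-.521; my=P[...,0]*A[0]+P[...,1]*A[1]-.0175
hy=float(sys.argv[2])
# side wall outer edges of the tray: high pixels per row band along travel
up=(Z>.074)&(Z<.095)
L=[];Rr=[]
for y in np.arange(hy+.045,hy+.155,.004):
    k=up&(abs(my-y)<.0015)&(abs(mx)<.07)
    if k.sum()>2: L.append((y,mx[k].min())); Rr.append((y,mx[k].max()))
for E in(L,Rr):
    E=np.array(E); c=np.polyfit(E[:,0],E[:,1],1); print("x at tray centre",(np.polyval(c,hy+.098)*1000).round(2),"slope deg",np.degrees(c[0]).round(2),len(E))
E
python3 rim.py top5 -.2854; python3 rim.py top3 -.3336
```

```text
x at tray centre -48.11 slope deg 0.23 28
x at tray centre 50.05 slope deg 0.17 28
x at tray centre -48.93 slope deg 0.2 28
x at tray centre 49.11 slope deg 0.16 28
```

```bash
python3 -m pendant '[[0,-0.002,0,0,-1],[0,-0.004,0.0001,0,-1],[-0.0001,-0.006,0.0002,0,-1],[-0.0002,-0.008,0.0003,0,-1],[-0.0003,-0.010,0.0004,0,-1],[-0.0004,-0.012,0.0005,0,-1],[-0.0005,-0.014,0.0005,-0.1,-1],[-0.0006,-0.016,0.0005,-0.1,-1],[-0.0007,-0.018,0.0005,-0.1,-1],[-0.0008,-0.020,0.0005,-0.2,-1],[-0.0009,-0.022,0.0005,-0.2,-1],[-0.001,-0.024,0.0005,-0.2,-1],[-0.001,-0.026,0.0005,-0.2,-1],[-0.001,-0.028,0.0005,-0.2,-1],[-0.001,-0.030,0.0005,-0.2,-1],[-0.001,-0.032,0.0005,-0.2,-1],[-0.001,-0.034,0.0005,-0.2,-1],[-0.001,-0.036,0.0005,-0.2,-1]]'
python3 chk.py 6; python3 lev.py top6 -.249;python3 rim.py top6 -.249
```

```text
t: 10.05
tool_pos: [0.5506, -0.1638, 0.0866]
orientation: [3.109, 0.215, 0.023]
force: [4.5, -28.9, 14.5]
gripper_width: 0.0153
t 10.05 w 0.0153 p [ 0.5506 -0.1638  0.0866] F [  4.5  -28.9   14.53] M [-4.19 -0.15  0.27] mic [ 0.0006 -0.2582] (np.float64(7.897416020251203), np.float64(-0.30258397974879614), array([ 0.0163, -0.0238, -0.9996]))
top6 [(np.float64(65.5), 214), (np.float64(65.3), 281), (np.float64(65.1), 282), (np.float64(65.0), 275), ('block', np.float64(98.6), 302)]
x at tray centre -48.88 slope deg 0.33 28
x at tray centre 49.3 slope deg 0.11 28
```

View pics/scene6.png

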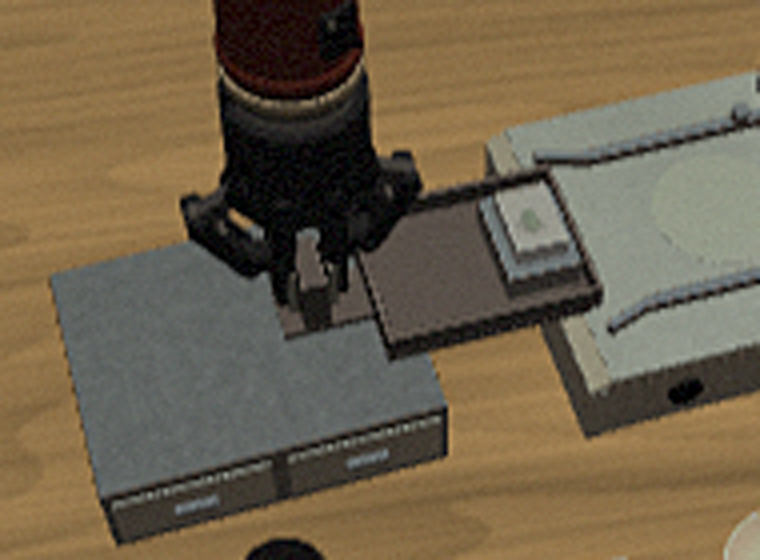

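```bash
python3 -m pendant '[[0,0.002,0.0005,0,-1],[0,0.004,0.001,0,-1],[0,0.004,0.0016,0,-1],[0,0.003,0.002,0,-1],[0,0.001,0.002,0,-1],[0,-0.001,0.002,0,-1],[0,-0.003,0.002,0,-1]]'
python3 chk.py 7; python3 lev.py top7 -.257
```

```text
t: 10.85
tool_pos: [0.5507, -0.1635, 0.0862]
orientation: [3.106, 0.211, 0.026]
force: [2.2, -31.6, 21.7]
gripper_width: 0.0151
t 10.85 w 0.0151 p [ 0.5507 -0.1635  0.0862] F [  2.16 -31.62  21.67] M [-4.82  0.14  0.34] mic [ 0.0008 -0.2579] (np.float64(7.7720691650767835), np.float64(-0.4279308349232158), array([ 0.0187, -0.0271, -0.9995]))
top7 [(np.float64(65.3), 166), (np.float64(65.0), 266), (np.float64(65.1), 279), (np.float64(65.0), 278), ('block', np.float64(98.63), 408)]
```

View pics/top7.png

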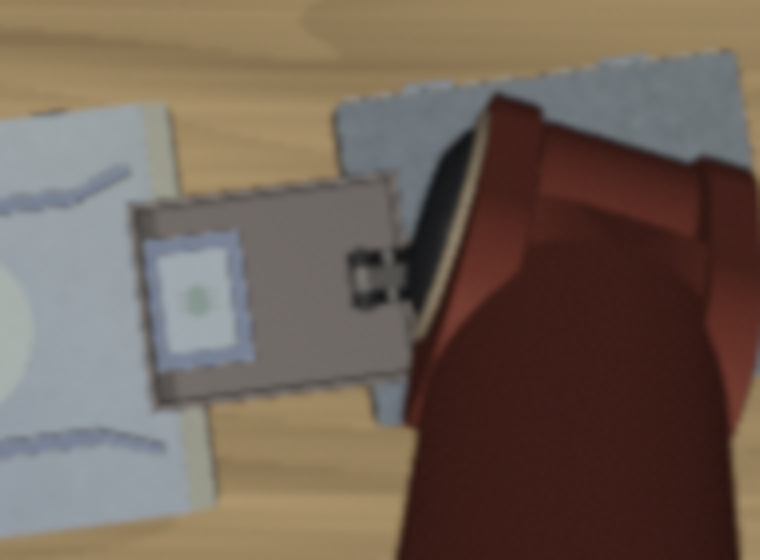

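```bash
python3 - <<'E'
from h import *
d=load("top7"); P=pts(d); Z=P[...,2]*1000
mx=(P[...,0]*Ee[0]+P[...,1]*Ee[1]-.521)*1000; my=(P[...,0]*A[0]+P[...,1]*A[1]-.0175)*1000
d0=load("top0"); P0=pts(d0); Z0=P0[...,2]*1000
mx0=(P0[...,0]*Ee[0]+P0[...,1]*Ee[1]-.521)*1000; my0=(P0[...,0]*A[0]+P0[...,1]*A[1]-.0175)*1000
print("bevel profile")
for y in range(-128,-90,3):
    k=(abs(my0-y)<1.5)&(abs(mx0)<35); print(y,np.median(Z0[k]).round(1),end="; ")
print("\nguides edges before")
for y in range(-104,-40,4):
    k=(abs(my0-y)<2)&(Z0>64)&(Z0<75); L=mx0[k&(mx0<0)&(mx0>-90)]; R=mx0[k&(mx0>0)&(mx0<90)]
    print(y,(L.min().round(1),L.max().round(1)) if len(L) else None,(R.min().round(1),R.max().round(1)) if len(R) else None)
k=(Z>76)&(Z<95)&(abs(mx)<60)&(my>-260)
print("rim front my",np.percentile(my[k],99.5), "x",mx[k].min(),mx[k].max())
E
```

```text
bevel profile
-128 -0.4; -125 -0.1; -122 0.2; -119 35.0; -116 54.3; -113 56.0; -110 57.6; -107 59.7; -104 60.1; -101 60.3; -98 60.3; -95 60.2; -92 60.5; 
guides edges before
-104 None None
-100 (np.float64(-66.5), np.float64(-9.5)) None
-96 (np.float64(-69.9), np.float64(-64.2)) (np.float64(65.2), np.float64(69.2))
-92 (np.float64(-67.5), np.float64(-63.7)) (np.float64(63.7), np.float64(67.9))
-88 (np.float64(-67.0), np.float64(-56.0)) (np.float64(62.1), np.float64(66.6))
-84 (np.float64(-66.9), np.float64(-60.5)) (np.float64(59.4), np.float64(65.0))
-80 (np.float64(-64.2), np.float64(-58.1)) (np.float64(59.5), np.float64(63.3))
-76 (np.float64(-63.8), np.float64(-57.7)) (np.float64(56.5), np.float64(63.7))
-72 (np.float64(-61.1), np.float64(-55.5)) (np.float64(56.5), np.float64(88.5))
-68 (np.float64(-60.7), np.float64(-54.7)) (np.float64(54.9), np.float64(61.3))
-64 (np.float64(-61.9), np.float64(-54.3)) (np.float64(54.1), np.float64(61.7))
-60 (np.float64(-61.6), np.float64(-53.8)) (np.float64(54.3), np.float64(60.4))
-56 (np.float64(-61.1), np.float64(-53.9)) (np.float64(54.5), np.float64(60.9))
-52 (np.float64(-60.6), np.float64(-54.4)) (np.float64(55.1), np.float64(61.4))
-48 (np.float64(-61.8), np.float64(-51.0)) (np.float64(54.0), np.float64(62.0))
-44 (np.float64(-61.4), np.float64(-53.9)) (np.float64(36.9), np.float64(60.6))
rim front my 39.89473391046854 x -59.97268884408141 59.920648173904965
```

```bash
python3 -m pendant '[[0,0.002,0,0,-1],[0,0.004,0,0,-1],[0,0.006,0.0003,0,-1],[0,0.008,0.0006,0,-1],[0,0.009,0.001,0,-1],[0,0.009,0.001,0,-1]]'
python3 chk.py 8; python3 lev.py top8 -.257
```

```text
t: 11.55
tool_pos: [0.5507, -0.1637, 0.0859]
orientation: [3.118, 0.219, 0.02]
force: [-3.1, -15.0, 33.4]
gripper_width: 0.0153
t 11.55 w 0.0153 p [ 0.5507 -0.1637  0.0859] F [ -3.13 -15.    33.44] M [-2.01  1.02  0.06] mic [ 0.0008 -0.2581] (np.float64(8.012840617418604), np.float64(-0.1871593825813953), array([ 0.0137, -0.0151, -0.9998]))
top8 [(np.float64(65.4), 165), (np.float64(65.0), 277), (np.float64(65.3), 280), (np.float64(65.0), 280), ('block', np.float64(98.83), 407)]
```

```bash
python3 -m pendant '[[0,-0.002,0,0,-1],[0,-0.004,0,0,-1],[0,-0.006,0,0,-1],[0,-0.008,0,0,-1],[0,-0.010,0,0,-1],[0,-0.012,0,0,-1]]'
python3 chk.py 9; python3 lev.py top9 -.257
```

```text
t: 12.25
tool_pos: [0.5507, -0.1633, 0.0861]
orientation: [3.102, 0.209, 0.029]
force: [1.5, -35.6, 24.6]
gripper_width: 0.0153
t 12.25 w 0.0153 p [ 0.5507 -0.1633  0.0861] F [  1.53 -35.61  24.58] M [-5.42  0.3   0.41] mic [ 0.0008 -0.2577] (np.float64(7.688618532745282), np.float64(-0.5113814672547177), array([ 0.0205, -0.0306, -0.9993]))
top9 [(np.float64(65.4), 163), (np.float64(65.1), 262), (np.float64(64.9), 281), (np.float64(64.8), 278), ('block', np.float64(98.72), 411)]
```

```bash
python3 -m pendant '[[0,0.003,0,0,-1],[0,0.006,0,0,-1],[0,0.009,0,0,-1],[0,0.012,0,0,-1],[0,0.015,0,0,-1],[0,0.018,0,0,-1],[0,0.020,0,0,-1],[0,0.022,0,0,-1]]'
python3 chk.py 10; python3 lev.py top10 -.262
```

```text
t: 13.15
tool_pos: [0.5507, -0.1637, 0.0857]
orientation: [3.131, 0.227, 0.012]
force: [-7.6, 2.5, 41.6]
gripper_width: 0.015
t 13.15 w 0.015 p [ 0.5507 -0.1637  0.0857] F [-7.61  2.53 41.56] M [ 0.47  1.58 -0.31] mic [ 0.0008 -0.258 ] (np.float64(8.291564115253356), np.float64(0.09156411525335706), array([ 0.008 , -0.0019, -1.    ]))
top10 [(np.float64(64.9), 166), (np.float64(65.1), 248), (np.float64(65.1), 279), (np.float64(65.2), 281), ('block', np.float64(99.02), 424)]
```

```bash
python3 -m pendant '[[0,-0.002,0,0,-1],[0,-0.004,0,0,-1],[0,-0.006,0,0,-1],[0,-0.008,0,0,-1],[0,-0.010,0,0,-1],[0,-0.012,0,0,-1]]'
python3 chk.py 11; python3 lev.py top11 -.257
```

```text
t: 13.85
tool_pos: [0.5508, -0.1634, 0.0859]
orientation: [3.115, 0.218, 0.022]
force: [-1.1, -19.6, 30.8]
gripper_width: 0.0152
t 13.85 w 0.0152 p [ 0.5508 -0.1634  0.0859] F [ -1.09 -19.64  30.78] M [-2.82  0.81  0.18] mic [ 0.0009 -0.2578] (np.float64(7.999140020156282), np.float64(-0.20085997984371762), array([ 0.0153, -0.018 , -0.9997]))
top11 [(np.float64(65.5), 166), (np.float64(65.2), 272), (np.float64(65.0), 279), (np.float64(65.1), 281), ('block', np.float64(98.84), 410)]
```

```bash
python3 -m pendant '[[0,-0.001,-0.0005,1,-1],[0,-0.002,-0.001,2.5,-1],[0,-0.003,-0.0015,3,-1],[0,-0.004,-0.0015,1.5,-1],[0,-0.005,-0.0015,0,-1],[0,-0.005,-0.0015,-1.5,-1],[0,-0.005,-0.0015,-3,-1],[0,-0.005,-0.0015,-1.5,-1],[0,-0.005,-0.0015,-0.2,-1]]'
python3 chk.py 12; python3 lev.py top12 -.257;  python3 rim.py top12 -.257
```

```text
t: 14.85
tool_pos: [0.5516, -0.1515, 0.0857]
orientation: [3.121, 0.238, 0.023]
force: [1.0, -8.3, 26.6]
gripper_width: 0.0154
t 14.85 w 0.0154 p [ 0.5516 -0.1515  0.0857] F [ 1.01 -8.29 26.61] M [-1.14  0.36  1.07] mic [ 0.0034 -0.2461] (np.float64(8.72509523231685), np.float64(0.5250952323168505), array([ 0.0153, -0.01  , -0.9998]))
top12 [(np.float64(65.8), 168), (np.float64(65.1), 177), (np.float64(65.1), 280), (np.float64(65.1), 276), ('block', np.float64(99.21), 332)]
x at tray centre -45.13 slope deg -10.13 28
x at tray centre 49.8 slope deg -1.11 28
```

```bash
python3 -m pendant '[[-0.0003,-0.001,-0.0003,0,-1],[-0.0006,-0.003,-0.0006,0.1,-1],[-0.0009,-0.005,-0.0009,0.1,-1],[-0.0012,-0.007,-0.0012,0.2,-1],[-0.0015,-0.009,-0.0015,0.2,-1],[-0.0018,-0.011,-0.0018,0.3,-1],[-0.0021,-0.013,-0.0021,0.3,-1],[-0.0024,-0.015,-0.0024,0.4,-1],[-0.0027,-0.017,-0.0027,0.4,-1],[-0.003,-0.019,-0.003,0.5,-1],[-0.003,-0.021,-0.003,0.5,-1],[-0.003,-0.023,-0.003,0.5,-1]]'
python3 chk.py 13; python3 lev.py top13 -.225
```

```text
t: 16.15
tool_pos: [0.5428, -0.129, 0.0858]
orientation: [3.125, 0.215, 0.015]
force: [2.4, -10.0, 12.0]
gripper_width: 0.0152
t 16.15 w 0.0152 p [ 0.5428 -0.129   0.0858] F [  2.43 -10.02  12.03] M [-1.45 -0.49 -0.1 ] mic [-0.0022 -0.2226] (np.float64(7.871849778000758), np.float64(-0.32815022199924115), array([ 0.0102, -0.0081, -0.9999]))
top13 [(np.float64(65.3), 145), (np.float64(65.2), 208), (np.float64(65.1), 281), (np.float64(65.3), 282), ('block', np.float64(99.08), 439)]
```

View pics/top13.png

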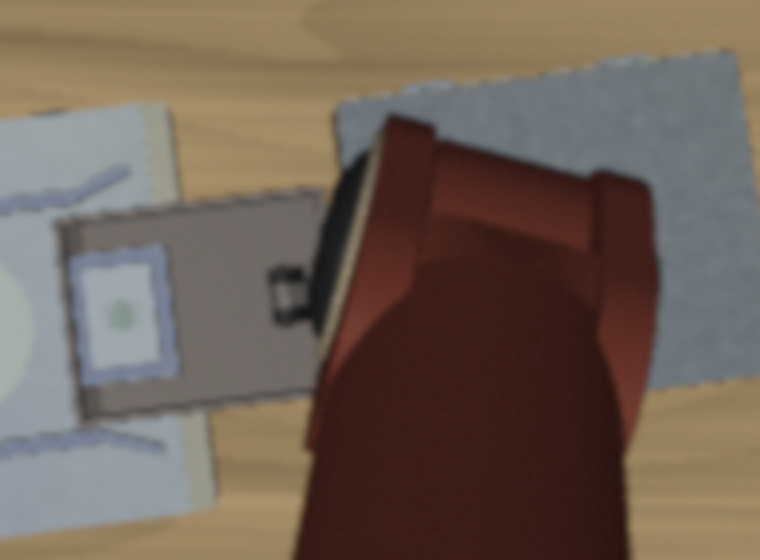

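View pics/scene13.png

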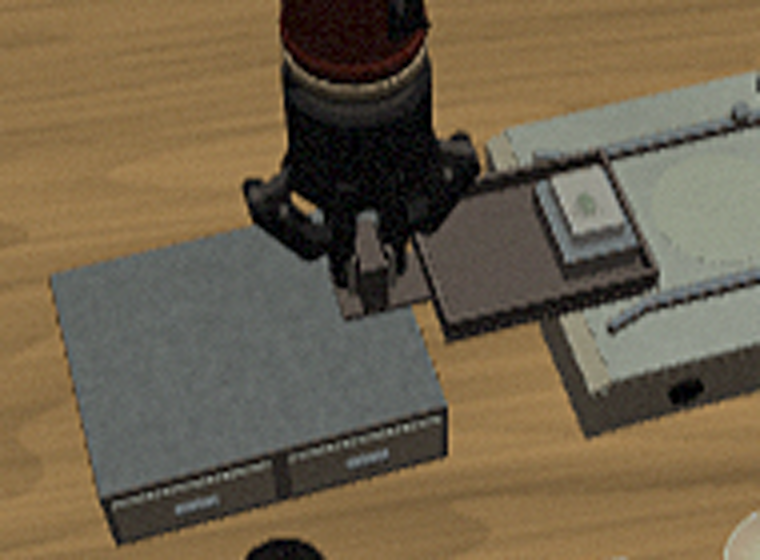

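```bash
python3 -m pendant '[[0.0003,-0.001,-0.0004,0,-1],[0.0006,-0.003,-0.0008,-0.1,-1],[0.0009,-0.005,-0.0012,-0.1,-1],[0.0012,-0.007,-0.0016,-0.2,-1],[0.0015,-0.009,-0.002,-0.2,-1],[0.0018,-0.011,-0.0022,-0.3,-1],[0.0018,-0.013,-0.0024,-0.3,-1],[0.0018,-0.015,-0.0024,-0.3,-1],[0.0018,-0.017,-0.0024,-0.3,-1],[0.0018,-0.019,-0.0024,-0.3,-1],[0.0018,-0.021,-0.0024,-0.3,-1]]'
python3 chk.py 14; python3 lev.py top14 -.202
```

```text
t: 17.35
tool_pos: [0.5388, -0.1048, 0.0858]
orientation: [3.129, 0.227, 0.004]
force: [1.9, -5.2, 3.4]
gripper_width: 0.0151
t 17.35 w 0.0151 p [ 0.5388 -0.1048  0.0858] F [ 1.93 -5.24  3.42] M [-1.11 -0.55 -0.14] mic [-0.0026 -0.1981] (np.float64(8.302840012454505), np.float64(0.10284001245450547), array([ 0.0029, -0.0037, -1.    ]))
top14 [(np.float64(64.2), 16), (np.float64(65.3), 154), (np.float64(65.3), 285), (np.float64(65.1), 281), ('block', np.float64(99.17), 428)]
```

```bash
python3 - <<'E'
from h import *
d=load("top14"); P=pts(d); Z=P[...,2]*1000
mx=(P[...,0]*Ee[0]+P[...,1]*Ee[1]-.521)*1000; my=(P[...,0]*A[0]+P[...,1]*A[1]-.0175)*1000
for y in range(-140,-36,8):
    k=(abs(my-y)<2)&(Z>77)&(Z<84)&(abs(mx)<62); print(y,mx[k].min().round(1),mx[k].max().round(1),end=" | ")
E
```

```text
-140 43.0 45.5 | -132 -53.1 46.4 | -124 -51.8 45.4 | -116 -52.5 46.5 | -108 -51.6 45.6 | -100 -52.6 46.8 | -92 -51.5 45.8 | -84 -52.2 46.9 | -76 -52.7 46.0 | -68 -52.1 46.8 | -60 -53.0 46.2 | -52 -52.0 45.4 | -44 -53.0 46.3 |
```

View pics/top14.png

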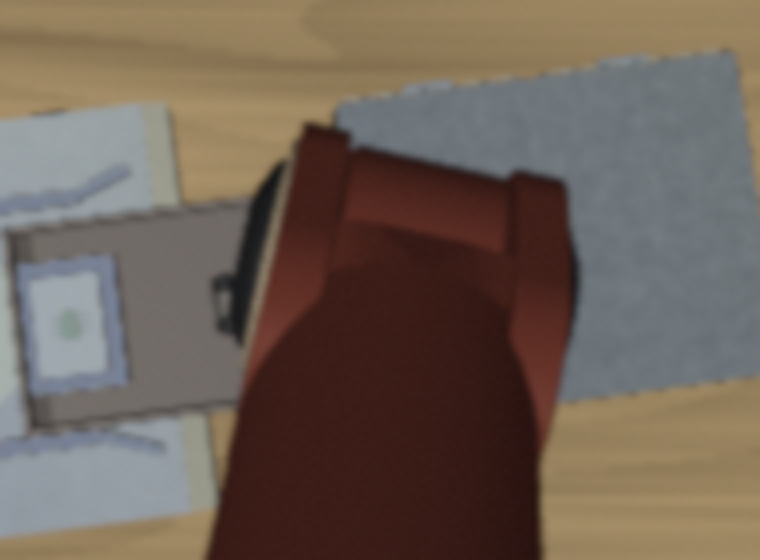

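```bash
python3 -m pendant '[[0.0005,-0.001,0,0,-1],[0.001,-0.003,0,0,-1],[0.0015,-0.005,0,0,-1],[0.002,-0.007,0,0,-1],[0.0025,-0.010,0,0,-1],[0.003,-0.013,0,0,-1],[0.003,-0.016,0,0,-1],[0.003,-0.019,0,0,-1],[0.003,-0.022,0,0,-1],[0.003,-0.025,0,0,-1],[0.003,-0.028,0,0,-1],[0.003,-0.030,0,0,-1]]'
python3 chk.py 15; python3 lev.py top15 -.17
```

```text
t: 18.65
tool_pos: [0.5371, -0.0744, 0.0858]
orientation: [3.13, 0.228, 0.003]
force: [1.2, -7.1, 4.5]
gripper_width: 0.0153
t 18.65 w 0.0153 p [ 0.5371 -0.0744  0.0858] F [ 1.17 -7.09  4.45] M [-1.24 -0.43 -0.02] mic [ 0.     -0.1677] (np.float64(8.34937039030507), np.float64(0.14937039030507115), array([ 0.002 , -0.0033, -1.    ]))
top15 [(np.float64(nan), 0), (np.float64(nan), 0), (np.float64(65.2), 149), (np.float64(65.0), 280), ('block', np.float64(99.06), 444)]
  return _methods._mean(a, axis=axis, dtype=dtype,
  ret = ret.dtype.type(ret / rcount)
```

```bash
python3 - <<'E'
from h import *
d=load("top15"); P=pts(d); Z=P[...,2]*1000
mx=(P[...,0]*Ee[0]+P[...,1]*Ee[1]-.521)*1000; my=(P[...,0]*A[0]+P[...,1]*A[1]-.0175)*1000
for y in range(-110,10,8):
    k=(abs(my-y)<2)&(Z>77)&(Z<84)&(abs(mx)<62)
    if k.any(): print(y,mx[k].min().round(1),mx[k].max().round(1),end=" | ")
E
```

```text
-102 46.3 48.3 | -94 45.5 49.4 | -86 46.4 48.4 | -78 -49.6 49.3 | -70 -50.7 48.5 | -62 -49.6 47.8 | -54 -50.5 48.9 | -46 -49.1 48.0 | -38 -50.0 49.1 | -30 -49.1 48.0 | -22 -49.8 49.2 | -14 -50.7 48.4 | -6 -49.6 49.0 |
```

```bash
python3 -m pendant '[[0,-0.002,0,0,-1],[0,-0.0045,0,0,-1],[0,-0.007,0,0,-1],[0,-0.0095,0,0,-1],[0,-0.012,0,0,-1],[0,-0.0145,-0.0003,0,-1],[0,-0.017,-0.0003,0,-1],[0,-0.0195,-0.0003,0,-1],[0,-0.022,-0.0003,0,-1],[0,-0.0245,-0.0003,0,-1],[0,-0.027,-0.0005,0,-1],[0,-0.0295,-0.0005,0,-1],[0,-0.032,-0.0005,0,-1],[0,-0.0345,-0.0005,0,-1],[0,-0.037,-0.0005,0,-1],[0,-0.039,-0.0005,0,-1],[0,-0.041,-0.0005,0,-1],[0,-0.043,-0.0005,0,-1],[0,-0.044,-0.0005,0,-1]]'
python3 chk.py 16
```

```text
t: 20.65
tool_pos: [0.5302, -0.0296, 0.0858]
orientation: [3.131, 0.23, 0.001]
force: [1.9, -5.5, 2.3]
gripper_width: 0.0151
t 20.65 w 0.0151 p [ 0.5302 -0.0296  0.0858] F [ 1.94 -5.55  2.33] M [-1.28 -0.41 -0.05] mic [-0.0004 -0.1224] (np.float64(8.395651952577452), np.float64(0.19565195257745316), array([ 5.0e-04, -1.8e-03, -1.0e+00]))
```

View pics/scene16.png

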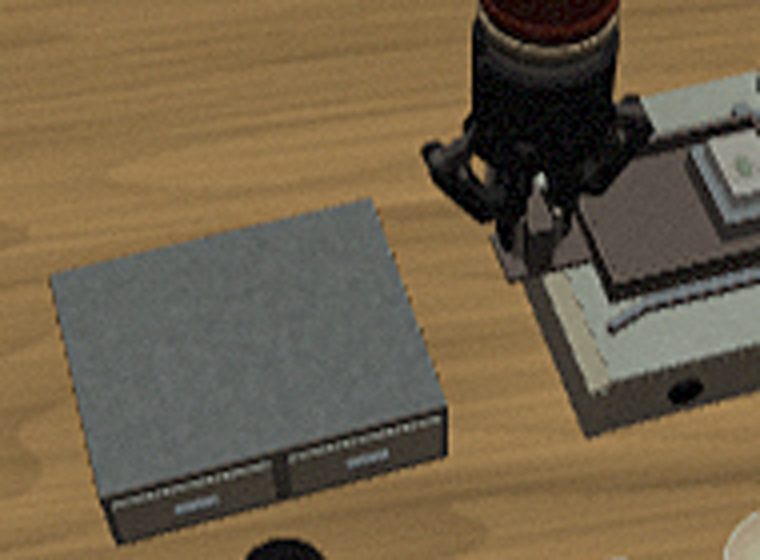

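```bash
python3 -m pendant '[[0,-0.001,0,0,-1],[0,-0.002,0,0,-1],[0,-0.003,0,0,-1],[0,-0.004,0,0,-1],[0,-0.005,0,0,-1],[0,-0.006,0,0,-1]]'; python3 chk.py | sed 's/.*mic/mic/'
python3 -m pendant '[[0,-0.001,0,0,-1],[0,-0.002,0,0,-1],[0,-0.003,0,0,-1],[0,-0.004,0,0,-1],[0,-0.005,0,0,-1]]'; python3 chk.py 17| sed 's/.*mic/mic/'
python3 - <<'E'
from h import *
d=load("scene0"); c=proj(d,[*mic(0,.06),.07]).astype(int); print(c)
cv2.imwrite("pics/stop0.png",cv2.resize(d["image"][c[1]-35:c[1]+25,c[0]-45:c[0]+35,::-1],None,fx=9,fy=9,interpolation=cv2.INTER_CUBIC))
for y in(.05,.056,.086): print(y,(proj(d,[*mic(.025,y),.087])-c+[45,35])*9,(proj(d,[*mic(-.025,y),.087])-c+[45,35])*9)
E
```

```text
t: 21.35
tool_pos: [0.5294, -0.0238, 0.0858]
orientation: [3.131, 0.229, 0.001]
force: [1.0, -5.2, 2.8]
gripper_width: 0.0152
mic [-0.0004 -0.1165] (np.float64(8.376153977935513), np.float64(0.17615397793551324), array([ 5.0e-04, -1.7e-03, -1.0e+00]))
t: 21.85
tool_pos: [0.5286, -0.0188, 0.0858]
orientation: [3.131, 0.229, 0.0]
force: [1.8, -6.6, 3.2]
gripper_width: 0.0152
mic [-0.0005 -0.1115] (np.float64(8.3738635504918), np.float64(0.17386355049180047), array([ 4.0e-04, -1.7e-03, -1.0e+00]))
[339 145]
0.05 [427.57043254 353.95857397] [352.7867079  218.50477416]
0.056 [448.13513856 348.86912356] [372.90766555 213.68931514]
0.086 [550.28730901 323.58802277] [472.87221338 189.76524595]
```

View pics/stop0.png

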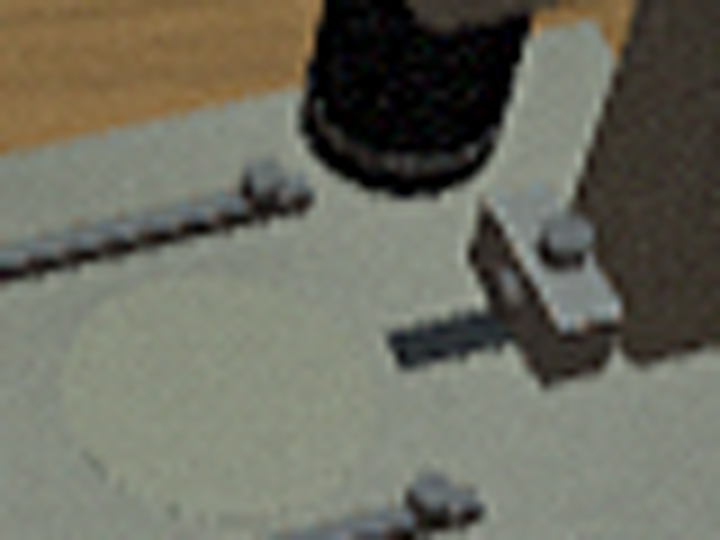

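The picture of the stop puts the top front edge of the carriage at (485,200)-(562,332). That is at the far end of its range, microscope y about 0.086. I'll advance 22 mm, then feel for it.

```bash
python3 -m pendant '[[0,-0.002,0,0,-1],[0,-0.004,0,0,-1],[0,-0.006,0,0,-1],[0,-0.008,0,0,-1],[0,-0.010,0,0,-1],[0,-0.012,0,0,-1],[0,-0.014,0,0,-1],[0,-0.016,0,0,-1],[0,-0.0175,0,0,-1],[0,-0.0185,0,0,-1],[0,-0.0195,0,0,-1]]'; python3 chk.py | sed 's/.*mic/mic/'
python3 -m pendant '[[0,-0.0007,0,0,-1],[0,-0.0014,0,0,-1],[0,-0.0021,0,0,-1],[0,-0.0028,0,0,-1],[0,-0.0035,0,0,-1],[0,-0.004,0,0,-1]]'; python3 chk.py | sed 's/.*mic/mic/'
```

```text
t: 23.05
tool_pos: [0.5257, 0.0004, 0.0858]
orientation: [3.131, 0.229, 0.0]
force: [1.9, -5.3, 2.9]
gripper_width: 0.0155
mic [-0.0006 -0.092 ] (np.float64(8.373236157645835), np.float64(0.17323615764583522), array([ 4.0e-04, -1.8e-03, -1.0e+00]))
t: 23.65
tool_pos: [0.5252, 0.0044, 0.0858]
orientation: [3.131, 0.229, 0.0]
force: [0.6, -6.3, 3.8]
gripper_width: 0.0155
mic [-0.0006 -0.0881] (np.float64(8.375121357389965), np.float64(0.17512135738996548), array([ 4.0e-04, -1.7e-03, -1.0e+00]))
```

```bash
python3 -m pendant '[[0,-0.0007,0,0,-1],[0,-0.0014,0,0,-1],[0,-0.0021,0,0,-1],[0,-0.0028,0,0,-1],[0,-0.0035,0,0,-1],[0,-0.004,0,0,-1]]'; python3 chk.py | sed 's/.*mic/mic/'
```

```text
t: 24.25
tool_pos: [0.5246, 0.0083, 0.0858]
orientation: [3.131, 0.229, 0.0]
force: [1.6, -5.8, 3.2]
gripper_width: 0.0151
mic [-0.0006 -0.0841] (np.float64(8.371826356477884), np.float64(0.1718263564778848), array([ 3.0e-04, -1.8e-03, -1.0e+00]))
```

```bash
python3 -m pendant '[[0,-0.0007,0,0,-1],[0,-0.0014,0,0,-1],[0,-0.0021,0,0,-1],[0,-0.0028,0,0,-1],[0,-0.0035,0,0,-1],[0,-0.004,0,0,-1]]'; python3 chk.py | sed 's/.*mic/mic/'
```

```text
t: 24.85
tool_pos: [0.5239, 0.012, 0.0858]
orientation: [3.131, 0.229, 0.0]
force: [2.3, -5.6, 3.3]
gripper_width: 0.0153
mic [-0.0007 -0.0803] (np.float64(8.352989991531805), np.float64(0.1529899915318058), array([ 3.e-04, -2.e-03, -1.e+00]))
```

```bash
python3 -m pendant '[[0,-0.0007,0,0,-1],[0,-0.0014,0,0,-1],[0,-0.0021,0,0,-1],[0,-0.0028,0,0,-1],[0,-0.0035,0,0,-1],[0,-0.004,0,0,-1]]'; python3 chk.py | sed 's/.*mic/mic/'
```

```text
t: 25.45
tool_pos: [0.5236, 0.0144, 0.0858]
orientation: [3.13, 0.227, 0.001]
force: [1.9, -8.7, 2.9]
gripper_width: 0.0156
mic [-0.0007 -0.0779] (np.float64(8.28856271849854), np.float64(0.08856271849854025), array([ 7.0e-04, -3.8e-03, -1.0e+00]))
```

```bash
python3 -m pendant '[[0,-0.0005,0,0,-1],[0,-0.001,0,0,-1],[0,-0.0015,0,0,-1],[0,-0.002,0,0,-1],[0,-0.002,0,0,-1]]'; python3 chk.py | sed 's/.*mic/mic/'
```

```text
t: 25.95
tool_pos: [0.5234, 0.0145, 0.0859]
orientation: [3.128, 0.224, 0.001]
force: [1.6, -12.0, 2.8]
gripper_width: 0.0153
mic [-0.0009 -0.0777] (np.float64(8.19758641431398), np.float64(-0.0024135856860194593), array([ 0.001 , -0.0058, -1.    ]))
```

```bash
python3 -m pendant '[[0,0.0012,0,0,-1],[0,0.0024,0,0,-1],[0,0.0036,0,0,-1],[0,0.0045,0,0,-1],[0,0.0045,0,0,-1]]'; python3 chk.py | sed 's/.*mic/mic/'
```

```text
t: 26.45
tool_pos: [0.5235, 0.0145, 0.0858]
orientation: [3.133, 0.229, -0.001]
force: [0.0, -4.6, 4.5]
gripper_width: 0.015
mic [-0.0008 -0.0778] (np.float64(8.377102014068761), np.float64(0.1771020140687618), array([-4.e-04, -7.e-04, -1.e+00]))
```

```bash
python3 -m pendant '[[0,0.0007,0,0,-1],[0,0.0014,0,0,-1],[0,0.0014,0,0,-0.6],[0,0.0014,0,0,-0.39],[0,0.0014,0,0,-0.39],[0,0.0014,0,0,-0.39],[0,0.0014,0,0,-0.39]]'; python3 chk.py 18
```

```text
t: 27.15
tool_pos: [0.5235, 0.0145, 0.0853]
orientation: [-3.132, -0.232, 0.002]
force: [-0.7, -0.3, -0.8]
gripper_width: 0.0259
t 27.15 w 0.0259 p [0.5235 0.0145 0.0853] F [-0.75 -0.34 -0.79] M [0.02 0.02 0.04] mic [-0.0008 -0.0778] (np.float64(8.4590289474742), np.float64(0.25902894747420113), array([-1.1e-03,  7.0e-04, -1.0e+00]))
```

View pics/scene18.png

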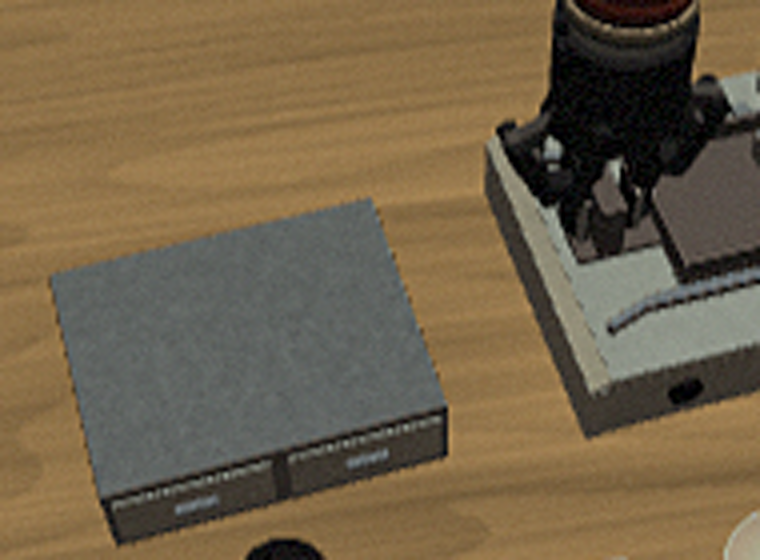

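```bash
python3 -m pendant '[[0,0,-0.003,0,-0.39],[0,0,-0.008,0,-0.39],[0,0,-0.015,0,-0.39],[0,0,-0.025,0,-0.39],[0,0,-0.035,0,-0.39],[0,0,-0.045,0,-0.39],[0,0.01,-0.06,0,-0.39],[0,0.03,-0.075,0,-0.39],[0,0.06,-0.085,0,-0.39],[0,0.1,-0.09,0,-0.39],[0,0.14,-0.1,0,-0.39],[0,0.18,-0.1,0,-0.39],[0,0.2,-0.1,0,-0.39],[0,0.2,-0.1,0,-0.39]]'; python3 chk.py 19
python3 - <<'E'
from h import *
d=load("top19"); P=pts(d); Z=P[...,2]*1000
mx=(P[...,0]*Ee[0]+P[...,1]*Ee[1]-.521)*1000; my=(P[...,0]*A[0]+P[...,1]*A[1]-.0175)*1000
k=(Z>100)&(Z<110)&(abs(mx)<25)&(my<-50)&(my>-110); print("handle",k.sum(),mx[k].mean(),my[k].mean(),Z[k].mean())
for y in range(-45,0,8):
    k=(abs(my-y)<2)&(Z>77)&(Z<84)&(abs(mx)<62)
    if k.any(): print(y,mx[k].min().round(1),mx[k].max().round(1),end=" | ")
for lo in(-30,-15,0): 
    k=(my>lo)&(my<lo+12)&(abs(mx)<30)&(Z<90)&(Z>50); print("floor",lo,np.median(Z[k]) if k.any() else None)
for n in("scene19",):
    d=load(n); c=proj(d,[*mic(0,.02),.07]).astype(int)
    cv2.imwrite("pics/fin.png",cv2.resize(d["image"][c[1]-55:c[1]+45,c[0]-65:c[0]+65,::-1],None,fx=5.8,fy=5.8,interpolation=cv2.INTER_CUBIC))
# bystanders
for n in("top0","top19"): pass
cv2.imwrite("pics/topfin.png",load("top19")["image"][:,:,::-1])
E
```

```text
t: 28.65
tool_pos: [0.5527, -0.1892, 0.1865]
orientation: [3.13, 0.219, 0.001]
force: [-0.0, -0.2, -0.3]
gripper_width: 0.026
t 28.65 w 0.026 p [ 0.5527 -0.1892  0.1865] F [-0.01 -0.2  -0.28] M [ 0.05 -0.   -0.  ] mic [-0.0009 -0.2836] (np.float64(7.9953292516674965), np.float64(-0.20467074833250276), array([ 0.001 , -0.0035, -1.    ]))
handle 172 -1.1921889107141972 -78.8178054686431 105.04382871360222
-45 -50.8 48.0 | -37 -50.1 47.3 | -29 -51.1 48.3 | -21 -49.6 47.3 | -13 -50.5 48.4 | -5 -49.7 47.5 | floor -30 65.21465552894574
floor -15 65.33120983721197
floor 0 65.1604927678197
```

View pics/fin.png

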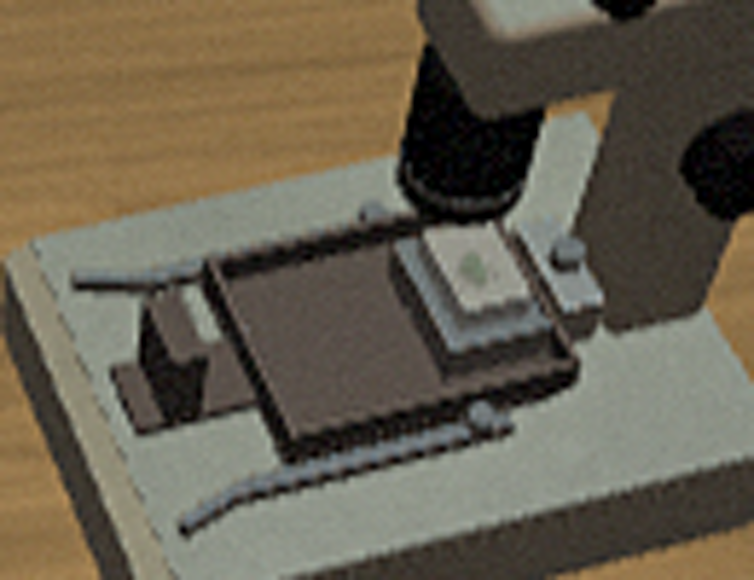

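View pics/topfin.png

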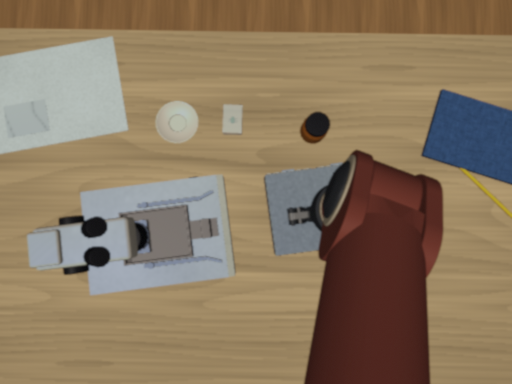

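```bash
python3 -c "
from rig import r
print(r.state()['t'], r.close_job())"
```

```text
the job is handed in; nothing more can be done
28.75 None
```

I slid the tray across the gap and pushed it along the stage against the stop. I then let go, backed the arm away and handed the job in at 28.75 s of the 67 s allowed.

- **Crossing:** I held the tray by its handle and pressed down lightly while it crossed. It stayed level to about 0.5 mm by the range camera. The nose caught on the bevelled lip for about 4 s, with push readings up to about 36 N and press readings up to about 42 N at the wrist. A small side-to-side turn freed it and it jumped about 12 mm forward onto the stage. After that it stayed level, and I centred it between the guides.
- **Stop:** I found the stop by feel. The tray stalled at about 12 N, of which about 6 N was ordinary sliding friction, so the stop took roughly 6 N. I eased the push off before opening the gripper, and the arm then read almost no force.
- **Final checks:**
  - The tray lies flat, with its floor 65.2 to 65.3 mm above the table against 65.0 to 65.1 mm at the start.
  - It is about 1.3 mm off centre between the guides and visibly in line with the microscope.
  - The nose wall looks to be touching the stop carriage.
  - The resin block, jar and dish look unmoved by eye; I did not measure them.

**Weak points:** I could not read the plunger directly. The camera put the handle about 1 mm further back than the arm did at contact, a gap of about 0.7 mm more than at the start. That is within the measuring error and inside the 1.5 mm margin. The 36 N push and 42 N press are also unresolved: those readings are at the wrist, and I could not tell whether they count towards the 40 N limit.

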